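# Work the tight wedge out of the mould clamp

### The job

The red-topped wooden wedge is jammed in the clamp frame that holds the white plaster mould. Work it loose by pulling its head sideways 15 to 20 mm from the middle: first towards the blue end block, then past the middle towards the yellow one, then towards the blue one again, and only then lift it right out. Set it tip down inside the empty beige pail, let go, and leave the pail upright and the dark spare wedge where it lies.

Things in the scene. Friction and masses are not known exactly. Their poses are not given: they have to be found in the camera images.
- frame: Wooden clamp, fixed to the bench: base 215 x 160 x 18 mm, white plaster mould on its +x half. Origin on the bench top, z up. The wedge slot runs along y at x = -35 mm, 78 mm long, blue block at its +y end, yellow at -y (tops 76 mm above the bench; mould and slot cheeks 72). The -x cheek is sprung: a straight pull on the wedge takes 15 to 25 N, less during a side swing; free once raised 15 mm.
- wedge: Pale wood wedge, red top, 90 g, upright in the slot. Origin: middle of its head, where to grip (40 N or more), 90 mm above the tip, 30 below the top, 116 above the bench; z up, y along the slot. 36 mm wide (y), head 24 thick (x) down to 25 mm below the origin, then tapering to 17 at the tip. Pulled sideways (10-20 N) it tilts and shifts along the slot. Raise under 30 mm until the last side pull.
- pail: Empty beige plastic pail, 105 mm high, mouth 132 mm across outside and 124 mm inside, 100 mm inside at the floor, floor 5 mm thick; loose, 400 g, standing on the bench. Origin at the centre of its underside, z up. (A grey pail with tool handles standing in it is a bystander.)
- spare: Dark brown spare wedge of the same size, lying flat on the bench beyond; a bystander to leave alone. Origin in the middle of its head, 12 mm above the bench.
There are look-alikes about, which are no part of the job. Leave any green or purple look-alike of the wedge alone.

How it is judged:
On the way, in this order (a step that is already met when the one before it is completed fails the run):
1. wedge head pulled at least 4 mm off the middle towards the blue block, wedge still in the slot (y of wedge in the frame of frame above 0.004 m and z of wedge in the frame of frame below 0.15 m and x of wedge in the frame of frame between -0.055 and -0.015 m), for 0.1 s.
2. then at least 4 mm off the middle towards the yellow block, still in the slot (y of wedge in the frame of frame below -0.004 m and z of wedge in the frame of frame below 0.15 m and x of wedge in the frame of frame between -0.055 and -0.015 m), for 0.1 s.
3. then at least 4 mm towards the blue block again, still in the slot (all of step 1), for 0.1 s.
At the end, for the whole second after the job is handed in: The red-topped wedge rests tip down inside the beige pail (head within 65 mm of the pail's axis, its origin under 104 mm above the pail's underside, leaning under 57 degrees); the pail stands upright within 8 degrees on the bench; the spare wedge lies within 20 mm of its start (horizontal distance between wedge and pail below 0.065 m and z of wedge in the frame of pail below 0.104 m and angle between wedge's own z axis and vertical below 1 rad and linear speed of wedge below 0.03 m/s and angle between pail's own z axis and vertical below 0.15 rad and height (world z) of pail below 0.015 m and distance of spare from where it was at the start of the episode below 0.02 m); the robot touches nothing.
It fails at once if the spare wedge was moved by more than 20 mm (distance of spare from where it was at the start of the episode above 0.02 m).
It fails at once if the pail was knocked over (angle between pail's own z axis and vertical above 0.5 rad).
It also fails if it takes over 51 s, if anything falls off the work surface, if the arm or the gripper's body presses on something with over 40 N, if the wrist force passes 120 N, or if a joint passes its speed limit or range.

### The arm

A 6-joint arm with a two-finger parallel gripper is mounted at the origin on the work surface. World frame = base frame: x ahead of the robot, y to its left, z up, the work surface at z = 0. Lengths are in m, angles in rad, forces in N, time in s.
With the tool pointing down it reaches from about 0.25 to 0.775 m from the base axis. Payload 4 kg.
Tool frame: the origin (TCP) lies on the centre line of the jaws, within the pads' length; the fingertips stand 17 mm ahead of it and the grasp point (between the pads) lies 2 mm behind it; z points along the fingers, y is the line along which they close (so a half turn about z gives the same grasp; the last joint's range is limited). The gripper opens to 94 mm and grips with 3 to 60 N. Pads are 16 mm wide; open, the fingers measure 119 mm over their backs; the gripper's body (75 mm by 177 mm) begins 78 mm behind the grasp point.
Start: joints at [1.158, 0.087, 1.371, -0, 1.684, -0.103], TCP at [0.168, 0.524, 0.223] pointing down, gripper open.
Joint ranges: [-3.1, 3.1], [-0.76, 2.03], [0.27, 2.55], [-1.08, 4.22], [0.17, 2.65], [-2.57, 2.57]. Speed limits (rad/s): [2.79, 2.79, 3.14, 3.14, 3.14, 3.14].

### API

Orientations are given as [roll, pitch, yaw] about the fixed x, y, z axes, in that order (R = Rz(yaw) Ry(pitch) Rx(roll)).
In Python, from bench import robot gives the robot as it stands.
- The arm moves only by the tool servo_tool, never from a script. Its argument "plan" is a list of rows, each a list of 7 numbers: the shift along the tool's x, y, z normalised to -1 to 1, where 1 is 0.1 m, then the turn, a rotation vector about the tool's x, y, z normalised to -1 to 1, where 1 is pi/2 rad, then the finger opening in mm, from 0 to 94. In form: [[x, y, z, ax, ay, az, gripper], ...]. A call has 1 to 12 rows; each row is the pose to reach, as a shift and turn from the pose commanded when the call began, along the tool's axes at that moment; what a row does not reach only later rows make up. A row lasts 1/12 s, in which the tool goes at most 41.7 mm and 7.16 degrees, less where a joint would pass 70% of its speed; a pose out of reach is approached as far as the arm can. A call with a number of a shift or a turn outside -1 to 1 is refused whole. A call with a gripper value outside its range is refused whole. The fingers move at their own pace and stop on an object; the grip force is fixed at half the most. Time passes only in rows, so rows that repeat a pose let the fingers close. It gives the time, the measured TCP pose, the force, the opening and the grip force at its end, in the units of the state.
- robot.get_obs(): the state, without advancing time (a new reading comes with each control period).
- robot.snapshot(name): name is "side" or "top"; returns the picture (480x640x3 uint8, red, green, blue); there is no depth.
- robot.camera_params(name): a dict with "camera_matrix" (3x3 intrinsics, pixels), "rvec" (rotation vector, rad) and "tvec" (3), from world to camera coordinates, as OpenCV has them. Camera axes: x right, y down, z forward; pixel columns grow to the right and rows downward; lengths in m; the calibration is good to about 2 mm. A picture is of the moment at which its call begins. camera_params takes no time and is no camera call.
- robot.close_job(): hands the job in; it is judged then, once.
Trained networks look in the newest picture that a camera, given by its name, has taken for a name from the list of things; names that differ only in an ending like _2 or _b are one class to them, and where a whole thing is asked for, a point or a joint stands for the part that bears it (a point fixed in the world has none). Each returns a list of dicts, best first, with "conf" (0 to 1); they miss things now and then, are a little off and sometimes report something else, mostly with a low value. They report only what shows in the picture. A call takes as long as a camera call. They do not tell look-alikes from the thing itself.
- robot.find_in(thing, camera): "extent" ([centre column, centre row, width, height] in pixels, round what is visible of it).
The state is a dict: "time": time; "joint_positions": joint angles; "qvel": joint speeds; "joint_torque": joint torques, N m; "tool_pos": TCP position; "ee_rot": TCP orientation; "wrist_force": force on the tool from outside, world axes, zero at the start; "wrist_torque": the same for the moment, N m; "width": finger opening in m; "finger_force": force on a finger pad.
Only numpy, scipy, OpenCV 4.12 (cv2) and the standard library are available. Lean on these libraries where they do the work, as an engineer would, in place of code of your own. Each camera call takes 0.05 s, during which the arm holds its last target. There are 200 camera calls.

## Working session

There is one attempt and no reset: what is moved stays moved. The work goes in short steps, Python scripts to look and compute and a tool call to move; the robot and the scene stay as the last step left them, time stands still between calls to the robot, and variables do not carry over. Pictures are saved under pics/ and viewed, at most 10 in all, crops included, and the job is handed in when it is done.

Besides the shell and the picture viewer there is one more tool, called as name(argument=value, ...), one argument or row to a line, values as JSON. servo_tool: Moves the arm, as the interface text tells. Scaled input: -1 to 1 covers 0.1 m each way for a shift and pi/2 rad each way for a turn. Its arguments: {"type":"object","properties":{"plan":{"type":"array","items":{"type":"array","items":{"type":"number"}}}},"required":["plan"]}

```bash
mkdir -p pics; cat > h.py <<'E'
import numpy as np,cv2
from bench import robot
def cam(n):
    p=robot.camera_params(n);K=np.array(p['camera_matrix'],float);R=cv2.Rodrigues(np.array(p['rvec'],float))[0];t=np.array(p['tvec'],float).ravel()
    return K,R,t
def ray(n,uv):
    K,R,t=cam(n);d=R.T@np.linalg.inv(K)@np.array([uv[0],uv[1],1.]);return -R.T@t,d
def atz(n,uv,z):
    o,d=ray(n,uv);return o+d*(z-o[2])/d[2]
def proj(n,P):
    p=robot.camera_params(n)
    return cv2.projectPoints(np.array(P,float).reshape(-1,1,3),np.array(p['rvec'],float),np.array(p['tvec'],float),np.array(p['camera_matrix'],float),None)[0].reshape(-1,2)
def tri(a,b):
    o1,d1=ray('top',a);o2,d2=ray('side',b)
    s=np.linalg.lstsq(np.c_[d1,-d2],o2-o1,rcond=None)[0]
    p,q=o1+s[0]*d1,o2+s[1]*d2
    return (p+q)/2,np.linalg.norm(p-q)
def snap(n,f):
    im=robot.snapshot(n);cv2.imwrite('pics/'+f,im[:,:,::-1]);return im
E
python3 - <<'E'
from h import *
np.set_printoptions(precision=3,suppress=True)
print(robot.get_obs())
for n in('top','side'):
    snap(n,n+'0.png')
    K,R,t=cam(n);print(n,-R.T@t,R[2],K[0,0])
    for th in('wedge','frame','pail','spare'):
        print(th,[(np.round(d['extent']),round(d['conf'],2)) for d in robot.find_in(th,n)])
E
```

```text
{'time': 0.0, 'joint_positions': array([ 1.158,  0.088,  1.372, -0.   ,  1.684, -0.103]), 'qvel': array([-0.001,  0.   ,  0.   , -0.002,  0.002, -0.003]), 'joint_torque': array([  0.001, -34.017, -30.243,   0.072,   0.033,  -0.   ]), 'tool_pos': array([0.168, 0.523, 0.221]), 'ee_rot': array([-3.139, -0.   ,  2.832]), 'wrist_force': array([ 0.833,  0.639, -0.45 ]), 'wrist_torque': array([ 0.011, -0.047,  0.011]), 'finger_force': 0.0, 'width': 0.09394036983232062}
top [ 0.465 -0.003  1.033] [ 0.099 -0.008 -0.995] 510.60396158669516
wedge [(array([229., 270.,  26.,  23.]), 0.97), (array([350., 352.,  23.,  26.]), 0.85), (array([306., 265.,  19.,  19.]), 0.77), (array([261., 343.,  24.,  25.]), 0.61)]
frame [(array([310., 249., 100., 119.]), 0.93)]
pail [(array([482., 289.,  82.,  74.]), 0.7), (array([306., 266.,  18.,  23.]), 0.15)]
spare [(array([174., 186.,  32.,  66.]), 0.73)]
side [ 0.14  -0.661  0.594] [ 0.43   0.726 -0.536] 453.739003955367
wedge [(array([236., 250.,  25.,  55.]), 0.94), (array([279., 221.,  18.,  50.]), 0.94), (array([312., 235.,  13.,  45.]), 0.86), (array([262., 300.,  27.,  59.]), 0.62)]
frame [(array([333., 263., 120.,  90.]), 0.77)]
pail [(array([406., 366.,  96., 110.]), 0.76)]
spare [(array([318., 197.,  51.,  19.]), 0.97)]
```

View pics/top0.png

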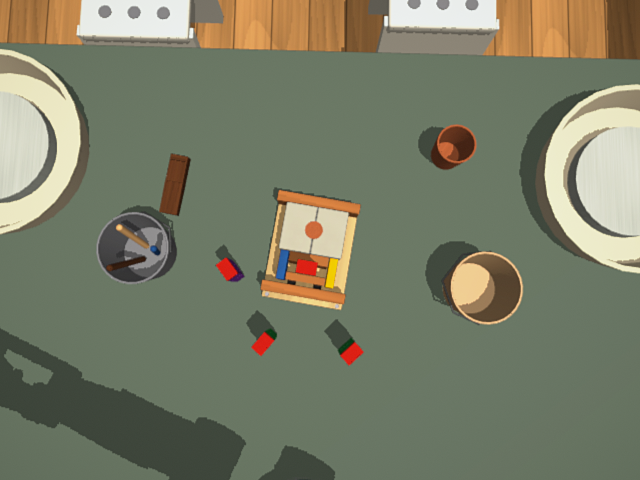

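View pics/side0.png

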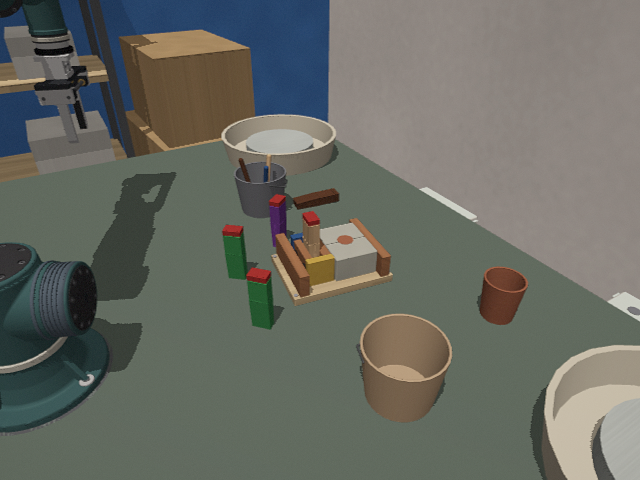

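The top view shows the red-topped pale wedge in the frame at about (307,267), the blue block at (283,264), the yellow at (332,273) and the beige pail at (485,288). The side view confirms the others: green wedges at (234,250) and (261,300), a purple one at (279,221), and the pale one at (312,235). The spare is at (318,197).

```bash
python3 - <<'E'
from h import *
np.set_printoptions(precision=4,suppress=True)
im=cv2.imread('pics/top0.png');hsv=cv2.cvtColor(im,cv2.COLOR_BGR2HSV)
def blob(lo,hi,box):
    m=cv2.inRange(hsv,lo,hi);k=np.zeros_like(m);x0,y0,x1,y1=box;k[y0:y1,x0:x1]=m[y0:y1,x0:x1]
    n,l,s,c=cv2.connectedComponentsWithStats(k);i=1+np.argmax(s[1:,4])
    r=cv2.minAreaRect(np.argwhere(l==i)[:,::-1].astype(np.float32));return c[i],r,s[i]
w=blob((0,200,150),(6,255,255),(290,250,325,285));b=blob((105,120,60),(125,255,255),(265,240,300,290));y=blob((22,150,120),(32,255,255),(318,245,345,300))
for a in(w,b,y):print(a)
W=atz('top',w[0],.146);B=atz('top',b[1][0],.076);Y=atz('top',y[1][0],.076)
d=B-Y;print('W',W,'B',B,'Y',Y,np.linalg.norm(d),'slotmid',(B+Y)/2,'slot yaw',np.degrees(np.arctan2(-d[0],d[1])))
c=cv2.boxPoints(w[1]);print('wedge corners',np.array([atz('top',q,.146) for q in c]))
# side check of wedge top
si=cv2.imread('pics/side0.png');hs=cv2.cvtColor(si,cv2.COLOR_BGR2HSV);m=cv2.inRange(hs,(0,180,60),(8,255,255));k=np.zeros_like(m);k[205:232,298:325]=m[205:232,298:325]
q=np.argwhere(k)[:,::-1];print('side red',q.min(0),q.max(0),q.mean(0),'proj W',proj('side',[W]))
# pail: rim ellipse
pm=cv2.inRange(hsv,(8,60,90),(20,200,255));k=np.zeros_like(pm);k[240:335,440:530]=pm[240:335,440:530]
c,_=cv2.findContours(k,cv2.RETR_EXTERNAL,cv2.CHAIN_APPROX_NONE);c=max(c,key=cv2.contourArea)[:,0]
P=np.array([atz('top',u,.105)[:2] for u in c])
(cx,cy),r=cv2.minEnclosingCircle(P.astype(np.float32));print('pail',cx,cy,r,cv2.boundingRect(c))
def circ(x,y,z,r):
    a=np.linspace(0,6.28,40);return [[x+r*np.cos(t),y+r*np.sin(t),z] for t in a]
for n in('top','side'):
    p=proj(n,circ(cx,cy,.105,.066));print(n,p.min(0),p.max(0))
v=np.zeros((480,1280,3),np.uint8)
big=cv2.resize(im[220:300,260:360],None,fx=4,fy=4,interpolation=cv2.INTER_NEAREST)
s2=si.copy()
for p in proj('side',circ(cx,cy,.105,.066)):cv2.circle(s2,tuple(int(i) for i in p),0,(0,0,255),-1)
cv2.circle(s2,tuple(int(i) for i in proj('side',[W])[0]),1,(255,255,0),-1)
s2=cv2.resize(s2[190:430,230:460],None,fx=1.6,fy=1.6)
o=np.zeros((max(big.shape[0],s2.shape[0]),big.shape[1]+s2.shape[1],3),np.uint8);o[:big.shape[0],:big.shape[1]]=big;o[:s2.shape[0],big.shape[1]:]=s2
cv2.imwrite('pics/c1.png',o)
E
```

```text
(array([306.2036, 266.8691]), ((306.3104248046875, 266.90771484375), (20.390811920166016, 13.61318302154541), 10.007980346679688), array([296, 259,  22,  17, 275], dtype=int32))
(array([282.3241, 264.2846]), ((282.416015625, 264.2120056152344), (8.765386581420898, 29.247772216796875), 10.30484676361084), array([276, 250,  13,  30, 253], dtype=int32))
(array([331.0576, 273.0576]), ((331.0124816894531, 272.9219970703125), (8.373497009277344, 29.386234283447266), 9.090276718139648), array([325, 259,  13,  29, 243], dtype=int32))
W [0.5094 0.0042 0.146 ] B [0.5169 0.0494 0.076 ] Y [ 0.5026 -0.042   0.076 ] 0.09254973632099414 slotmid [0.5098 0.0037 0.076 ] slot yaw -8.857680680785117
wedge corners [[ 0.5003  0.0232  0.146 ]
 [ 0.5237  0.0197  0.146 ]
 [ 0.5184 -0.0153  0.146 ]
 [ 0.495  -0.0117  0.146 ]]
side red [303 212] [318 225] [310.5163 218.0458] proj W [[311.445  216.0753]]
pail 0.48179271817207336 -0.3231795132160187 0.06666875630617142 (450, 251, 73, 74)
top [449.883  251.0993] [522.2697 323.9494]
side [360.3824 313.8155] [453.3403 382.7634]
```

View pics/c1.png

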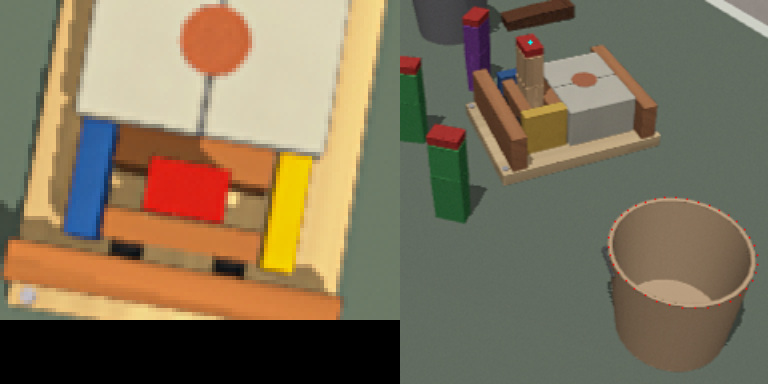

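The slot and wedge are consistent in both views: wedge at (0.5095, 0.004), slot yaw −8.9°, pail at (0.482, −0.323). I'll travel high to a point above the wedge.

servo_tool(
  plan=[
    [-0.25,-0.2,0,0,0,0,94],
    [-0.5,-0.4,0,0,0,0,94],
    [-0.75,-0.6,0,0,0,0,94],
    [-0.967,-0.783,0,0,0,0,94],
  ],
)

```text
time: 0.83
tool_pos: [0.2365, 0.4185, 0.2225]
ee_rot: [3.142, 0.0, 2.832]
wrist_force: [0.8, 0.0, 0.7]
width: 0.094
finger_force: 0.0
```

servo_tool(
  plan=[
    [-0.25,-0.2,0,0,0,0,94],
    [-0.5,-0.4,0,0,0,0,94],
    [-0.75,-0.6,0,0,0,0,94],
    [-0.967,-0.783,0,0,0,0,94],
  ],
)

```text
time: 1.17
tool_pos: [0.3049, 0.3142, 0.2227]
ee_rot: [3.141, 0.001, 2.832]
wrist_force: [0.8, 0.1, 0.8]
width: 0.0943
finger_force: 0.0
```

servo_tool(
  plan=[
    [-0.25,-0.2,0,0,0,0,94],
    [-0.5,-0.4,0,0,0,0,94],
    [-0.75,-0.6,0,0,0,0,94],
    [-0.967,-0.783,0,0,0,0,94],
  ],
)

```text
time: 1.5
tool_pos: [0.3732, 0.21, 0.2228]
ee_rot: [3.141, 0.001, 2.831]
wrist_force: [-0.0, 0.3, 0.2]
width: 0.0938
finger_force: 0.0
```

servo_tool(
  plan=[
    [-0.25,-0.2,0,0,0,0,94],
    [-0.5,-0.4,0,0,0,0,94],
    [-0.75,-0.6,0,0,0,0,94],
    [-0.967,-0.783,0,0,0,0,94],
  ],
)

```text
time: 1.83
tool_pos: [0.4414, 0.1059, 0.2227]
ee_rot: [3.141, 0.001, 2.831]
wrist_force: [0.6, 0.3, -0.2]
width: 0.0941
finger_force: 0.0
```

servo_tool(
  plan=[
    [-0.25,-0.2,0,0,0,-0.025,94],
    [-0.5,-0.4,0,0,0,-0.05,94],
    [-0.75,-0.6,0,0,0,-0.075,94],
    [-0.967,-0.783,0,0,0,-0.098,94],
    [-0.967,-0.783,0,0,0,-0.098,94],
    [-0.967,-0.783,0,0,0,-0.098,94],
    [-0.967,-0.783,0,0,0,-0.098,94],
  ],
)

```text
time: 2.42
tool_pos: [0.5085, 0.004, 0.2224]
ee_rot: [3.141, -0.001, 2.985]
wrist_force: [0.2, -0.1, 0.3]
width: 0.0939
finger_force: 0.0
```

servo_tool(
  plan=[
    [0,0,0.25,0,0,0,94],
    [0,0,0.5,0,0,0,94],
    [0,0,0.75,0,0,0,80],
    [0,0,1,0,0,0,70],
    [0,0,1,0,0,0,60],
  ],
)

```text
time: 2.83
tool_pos: [0.5046, 0.0054, 0.1172]
ee_rot: [-3.142, -0.01, 2.988]
wrist_force: [-1.1, 0.0, -0.9]
width: 0.0771
finger_force: 0.0
```

servo_tool(
  plan=[
    [0,0,0.09,0,0,0,50],
    [0,0,0.09,0,0,0,40],
    [0,0,0.09,0,0,0,20],
    [0,0,0.09,0,0,0,0],
    [0,0,0.09,0,0,0,0],
    [0,0,0.09,0,0,0,0],
    [0,0,0.09,0,0,0,0],
    [0,0,0.09,0,0,0,0],
    [0,0,0.09,0,0,0,0],
    [0,0,0.09,0,0,0,0],
  ],
)

```text
time: 3.67
tool_pos: [0.5099, 0.0051, 0.115]
ee_rot: [3.138, 0.003, 2.986]
wrist_force: [0.7, 5.0, 5.9]
width: 0.0357
finger_force: 29.9
```

servo_tool(
  plan=[
    [0,0.03,0,0.01,0,0,0],
    [0,0.06,0,0.02,0,0,0],
    [0,0.09,0,0.03,0,0,0],
    [0,0.12,0,0.04,0,0,0],
    [0,0.15,0,0.05,0,0,0],
    [0,0.17,0,0.06,0,0,0],
    [0,0.17,0,0.06,0,0,0],
    [0,0.17,0,0.06,0,0,0],
    [0,0.17,0,0.06,0,0,0],
  ],
)

```text
time: 4.42
tool_pos: [0.5114, 0.0148, 0.1145]
ee_rot: [-3.034, 0.002, 2.985]
wrist_force: [-1.1, -9.2, 5.0]
width: 0.0357
finger_force: 30.0
```

```bash
python3 - <<'E'
from h import *
a=snap('top','t2.png')[190:310,250:370];b=snap('side','s2.png')[180:300,250:370]
cv2.imwrite('pics/c2.png',cv2.resize(np.hstack([a,b])[:,:,::-1],None,fx=3.3,fy=3.3))
E
```

```text
(no output)
```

View pics/c2.png

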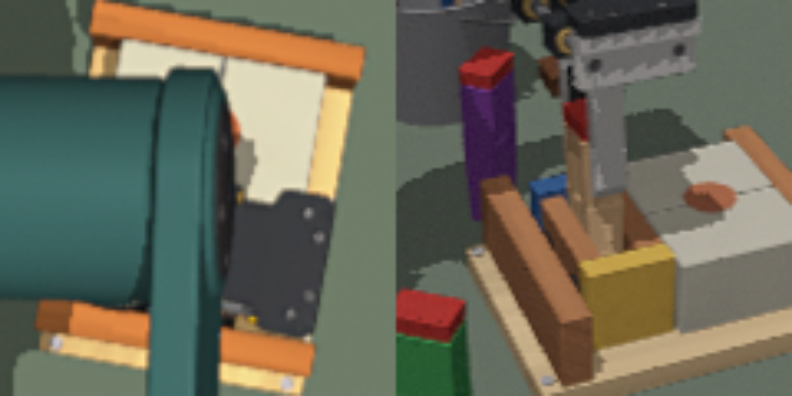

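The crop shows the wedge held in the slot, tilting towards the blue block. The head has moved about 10 mm because the arm yields, so I'll pull a little further.

servo_tool(
  plan=[
    [0,0.04,0,0.01,0,0,0],
    [0,0.07,0,0.02,0,0,0],
    [0,0.07,0,0.02,0,0,0],
    [0,0.07,0,0.02,0,0,0],
  ],
)

```text
time: 4.85
tool_pos: [0.5121, 0.0198, 0.1141]
ee_rot: [-2.997, 0.001, 2.984]
wrist_force: [-2.5, -12.2, 5.3]
width: 0.036
finger_force: 30.0
```

servo_tool(
  plan=[
    [0,-0.06,0.008,-0.02,0,0,0],
    [0,-0.12,0.015,-0.04,0,0,0],
    [0,-0.18,0.023,-0.06,0,0,0],
    [0,-0.24,0.03,-0.08,0,0,0],
    [0,-0.3,0.038,-0.1,0,0,0],
    [0,-0.36,0.045,-0.12,0,0,0],
    [0,-0.42,0.053,-0.14,0,0,0],
    [0,-0.48,0.06,-0.16,0,0,0],
    [0,-0.48,0.06,-0.16,0,0,0],
    [0,-0.48,0.06,-0.16,0,0,0],
    [0,-0.48,0.06,-0.16,0,0,0],
  ],
)

```text
time: 5.77
tool_pos: [0.5066, -0.0154, 0.1136]
ee_rot: [3.004, 0.002, 2.986]
wrist_force: [4.5, 11.7, 1.3]
width: 0.0358
finger_force: 30.0
```

servo_tool(
  plan=[
    [0,0.06,0.008,0.02,0,0,0],
    [0,0.12,0.015,0.04,0,0,0],
    [0,0.18,0.023,0.06,0,0,0],
    [0,0.24,0.03,0.08,0,0,0],
    [0,0.3,0.038,0.1,0,0,0],
    [0,0.36,0.045,0.12,0,0,0],
    [0,0.42,0.053,0.14,0,0,0],
    [0,0.46,0.058,0.16,0,0,0],
    [0,0.46,0.058,0.16,0,0,0],
    [0,0.46,0.058,0.16,0,0,0],
    [0,0.46,0.058,0.16,0,0,0],
  ],
)

```text
time: 6.68
tool_pos: [0.5117, 0.0181, 0.1133]
ee_rot: [-2.998, 0.001, 2.984]
wrist_force: [-1.7, -12.3, 2.0]
width: 0.0358
finger_force: 30.0
```

servo_tool(
  plan=[
    [0,0.025,0,0,0,0,0],
    [0,0.025,0,0,0,0,0],
    [0,0.025,0,0,0,0,0],
    [0,-0.03,-0.04,-0.01,0,0,0],
    [0,-0.08,-0.1,-0.02,0,0,0],
    [0,-0.13,-0.16,-0.035,0,0,0],
    [0,-0.18,-0.22,-0.05,0,0,0],
    [0,-0.23,-0.29,-0.065,0,0,0],
    [0,-0.29,-0.37,-0.08,0,0,0],
    [0,-0.29,-0.37,-0.08,0,0,0],
    [0,-0.29,-0.37,-0.08,0,0,0],
  ],
)

```text
time: 7.6
tool_pos: [0.5084, 0.0003, 0.1529]
ee_rot: [-3.139, 0.0, 2.984]
wrist_force: [1.5, -1.2, 0.1]
width: 0.0358
finger_force: 30.0
```

```bash
python3 - <<'E'
from h import *
a=snap('top','t3.png')[190:310,250:370];b=snap('side','s3.png')[160:280,250:370]
cv2.imwrite('pics/c3.png',cv2.resize(np.hstack([a,b])[:,:,::-1],None,fx=3.3,fy=3.3))
E
```

```text
(no output)
```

View pics/c3.png

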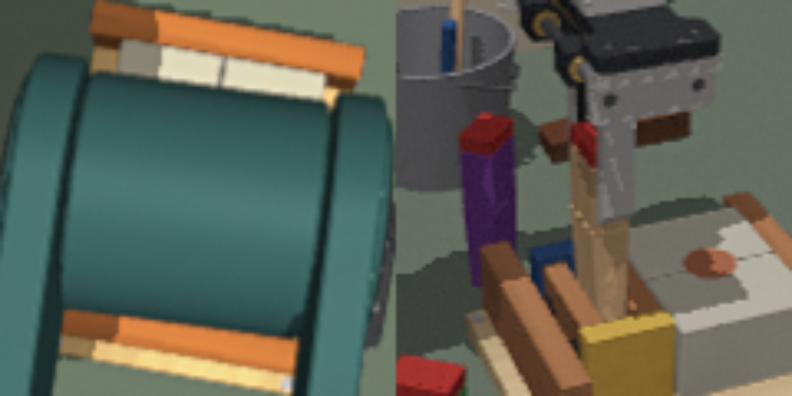

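Raised cleanly: the crop shows the wedge still gripped, with its lower end still between the cheeks. Next I'll lift it clear and carry it to the pail.

servo_tool(
  plan=[
    [0,0,-0.2,0,0,0,0],
    [0,0,-0.4,0,0,0,0],
    [0,0,-0.6,0,0,0,0],
    [0,0,-0.8,0,0,0,0],
    [0,0,-0.85,0,0,0,0],
    [0,0,-0.85,0,0,0,0],
  ],
)

```text
time: 8.2
tool_pos: [0.5089, 0.0018, 0.2392]
ee_rot: [-3.141, 0.002, 2.987]
wrist_force: [0.1, -0.3, -1.1]
width: 0.0362
finger_force: 30.0
```

servo_tool(
  plan=[
    [-0.02,-0.2,0,0,0,0,0],
    [-0.04,-0.5,0,0,0,0,0],
    [-0.06,-0.81,0,0,0,0,0],
  ],
)

```text
time: 8.45
tool_pos: [0.5009, -0.0792, 0.2357]
ee_rot: [3.141, -0.004, 2.989]
wrist_force: [0.8, -0.2, -0.9]
width: 0.036
finger_force: 30.0
```

servo_tool(
  plan=[
    [-0.02,-0.3,0,0,0,0,0],
    [-0.04,-0.6,0,0,0,0,0],
    [-0.06,-0.81,0,0,0,0,0],
  ],
)

```text
time: 8.7
tool_pos: [0.4938, -0.1622, 0.2354]
ee_rot: [3.142, -0.005, 2.985]
wrist_force: [0.2, -0.4, -1.3]
width: 0.0355
finger_force: 30.0
```

servo_tool(
  plan=[
    [-0.02,-0.3,0,0,0,0,0],
    [-0.04,-0.6,0,0,0,0,0],
    [-0.06,-0.81,0,0,0,0,0],
  ],
)

```text
time: 8.95
tool_pos: [0.4872, -0.243, 0.2352]
ee_rot: [3.141, -0.005, 2.985]
wrist_force: [-0.3, 0.3, -1.6]
width: 0.0361
finger_force: 30.0
```

servo_tool(
  plan=[
    [-0.02,-0.3,0,0,0,0,0],
    [-0.04,-0.6,0,0,0,0,0],
    [-0.06,-0.81,0,0,0,0,0],
    [-0.06,-0.81,0,0,0,0,0],
    [-0.06,-0.81,0,0,0,0,0],
    [-0.06,-0.81,0,0,0,0,0],
    [-0.06,-0.81,0,0,0,0,0],
  ],
)

```text
time: 9.53
tool_pos: [0.4819, -0.321, 0.2373]
ee_rot: [3.14, -0.001, 2.987]
wrist_force: [0.4, 0.1, -2.1]
width: 0.0357
finger_force: 30.0
```

```bash
python3 - <<'E'
from h import *
a=snap('side','s4.png')[200:440,310:500]
print(robot.get_obs()['tool_pos'],robot.find_in('pail','side')[:2])
cv2.imwrite('pics/c4.png',cv2.resize(a[:,:,::-1],None,fx=2.4,fy=2.4))
E
```

```text
[ 0.48205195 -0.32101204  0.23777023] [{'extent': [404.3, 368.1, 98.4, 108.8], 'conf': 0.63}]
```

View pics/c4.png

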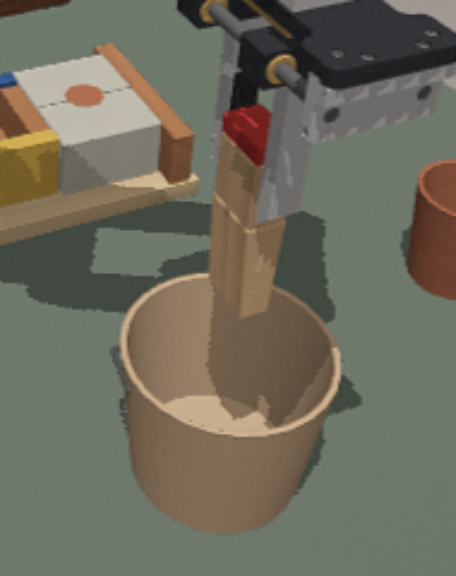

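The wedge hangs upright over the pail mouth. Lowering it in steps.

servo_tool(
  plan=[
    [0,0,0.2,0,0,0,0],
    [0,0,0.4,0,0,0,0],
    [0,0,0.6,0,0,0,0],
    [0,0,0.8,0,0,0,0],
    [0,0,1,0,0,0,0],
    [0,0,1,0,0,0,0],
    [0,0,1,0,0,0,0],
  ],
)

```text
time: 10.22
tool_pos: [0.4815, -0.3212, 0.1373]
ee_rot: [3.14, -0.002, 2.987]
wrist_force: [-0.4, 0.3, 0.4]
width: 0.0362
finger_force: 30.0
```

servo_tool(
  plan=[
    [0,0,0.1,0,0,0,0],
    [0,0,0.2,0,0,0,0],
    [0,0,0.3,0,0,0,0],
    [0,0,0.36,0,0,0,0],
    [0,0,0.36,0,0,0,0],
    [0,0,0.36,0,0,0,0],
  ],
)

```text
time: 10.72
tool_pos: [0.4816, -0.3222, 0.1015]
ee_rot: [3.141, -0.001, 2.986]
wrist_force: [-0.6, 0.5, -1.2]
width: 0.0356
finger_force: 30.0
```

Another 6 mm to go; I'll go down until it makes contact.

servo_tool(
  plan=[
    [0,0,0.02,0,0,0,0],
    [0,0,0.04,0,0,0,0],
    [0,0,0.06,0,0,0,0],
    [0,0,0.075,0,0,0,0],
    [0,0,0.075,0,0,0,0],
    [0,0,0.075,0,0,0,0],
  ],
)

```text
time: 11.22
tool_pos: [0.4819, -0.3224, 0.0947]
ee_rot: [3.142, 0.0, 2.986]
wrist_force: [0.4, 0.1, -1.3]
width: 0.0362
finger_force: 30.0
```

servo_tool(
  plan=[
    [0,0,0.02,0,0,0,0],
    [0,0,0.04,0,0,0,0],
    [0,0,0.04,0,0,0,0],
    [0,0,0.04,0,0,0,0],
  ],
)

```text
time: 11.55
tool_pos: [0.4823, -0.3226, 0.0942]
ee_rot: [-3.141, 0.002, 2.986]
wrist_force: [-2.6, 2.4, 11.4]
width: 0.0359
finger_force: 30.0
```

Contact is clear (11 N), so the tip is on the floor. I'll ease off, open to 52 mm and then withdraw.

servo_tool(
  plan=[
    [0,0,-0.03,0,0,0,0],
    [0,0,-0.03,0,0,0,40],
    [0,0,-0.03,0,0,0,44],
    [0,0,-0.03,0,0,0,48],
    [0,0,-0.03,0,0,0,52],
    [0,0,-0.03,0,0,0,52],
    [0,0,-0.03,0,0,0,52],
    [0,0,-0.03,0,0,0,52],
  ],
)

```text
time: 12.22
tool_pos: [0.4818, -0.3223, 0.0935]
ee_rot: [3.141, -0.0, 2.986]
wrist_force: [-0.9, 0.3, 0.5]
width: 0.0521
finger_force: 0.0
```

servo_tool(
  plan=[
    [0,0,-0.1,0,0,0,52],
    [0,0,-0.2,0,0,0,52],
    [0,0,-0.35,0,0,0,52],
    [0,0,-0.5,0,0,0,52],
    [0,0,-0.75,0,0,0,52],
    [0,0,-1,0,0,0,52],
    [0,0,-1,0,0,0,52],
  ],
)

```text
time: 12.8
tool_pos: [0.4843, -0.3243, 0.2018]
ee_rot: [-3.135, 0.011, 2.986]
wrist_force: [0.2, 0.1, 0.8]
width: 0.052
finger_force: 0.0
```

servo_tool(
  plan=[
    [0,0,-0.2,0,0,0,52],
    [0,0,-0.5,0,0,0,52],
    [0,0,-0.8,0,0,0,52],
    [0,0,-0.8,0,0,0,52],
    [0,0,-0.8,0,0,0,52],
    [0,0,-0.8,0,0,0,52],
  ],
)

```text
time: 13.3
tool_pos: [0.4818, -0.3223, 0.2733]
ee_rot: [3.141, -0.0, 2.986]
wrist_force: [-0.0, -0.1, -0.6]
width: 0.0521
finger_force: 0.0
```

```bash
python3 - <<'E'
from h import *
b=snap('side','s5.png')[170:450,270:490]
t=snap('top','t5.png')[160:440,150:550][:280,:]
cv2.imwrite('pics/c5.png',cv2.resize(b[:,:,::-1],None,fx=2,fy=2))
print(robot.get_obs()['time'],robot.find_in('spare','side')[:1],robot.find_in('pail','side')[:1])
E
```

```text
13.4 [{'extent': [318.4, 196.4, 46.4, 16.4], 'conf': 0.63}] [{'extent': [405.5, 367.2, 97.7, 110.7], 'conf': 0.57}]
```

View pics/c5.png

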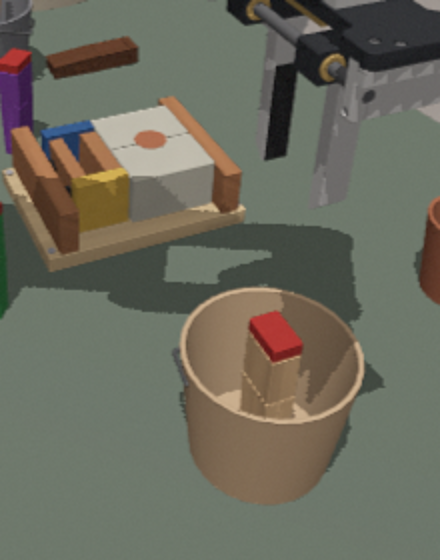

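The picture shows the wedge standing tip down in the upright pail, its red top at about (407,338) in the full frame. The spare hasn't moved and the gripper is clear, so I'm handing the job in.

```bash
python3 -c "
from bench import robot
print(robot.close_job())"
```

```text
the job is handed in; nothing more can be done
None
```

I worked the wedge loose (blue, yellow, then blue again), lifted it out and left it standing tip down in the upright beige pail, with the spare untouched; the job was handed in at about 13.4 s, and no verdict came back.

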